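Set the iris of a vial viewer and bring the vial over its window

TASK

Get the light viewer ready for checking the vial: push the iris lever round with the fingers until its pointer stands on the one long mark of the scale, and push the vial that stands on the viewer's top plate gently across to the middle of the round window, so that, still upright, it covers the lit opening all round. Only push: do not grip, pinch or lift anything, do not press hard on the glass or force the lever, and leave the ampoule on the plate and the two vials behind the viewer where they stand.

Things in the scene. Friction and masses are not known exactly. Their poses are not given: they have to be found in the camera images.
- viewer: light viewer fixed to the counter: a low white box with a grey metal top plate, 210 mm (x) by 280 mm (y), flat top 46 mm above the counter. Its origin is on the counter right below the window's centre; the plate reaches from -105 to +105 mm in its x and from -105 mm to +175 mm in its y; z is up. The robot's side is -x; at zero yaw its axes are the world's. The vial waits on the +y end of the plate, the scale runs round the -x and -y sides of the window.
- window (a point): centre of the round window (50 mm across), on the plate's top surface. Plate, ring and window are level with one another, so the vial slides across them. Under the glass the iris leaves leave a bright, nearly round (eight-sided) opening: 44 mm across at joint 0, 13 mm with the lever at the long mark. The ring round the window (to 52 mm from its centre) turns with the lever.
- iris (a joint): angle of the iris ring and its lever about the window's upright axis, rad: 0 = stop at fully open, growing counter-clockwise seen from above as the iris closes, 1.745 = other stop; the long mark is at 1.396. Seen from the window, the lever points in the viewer's frame at 3.054 rad (175 degrees) plus this angle, measured from the viewer's +x towards its +y. It stays where it is left; turning it takes 1 to 2 N at the knob.
- lever_knob (a point): middle of the upright black knob on the lever: 12 mm thick, 26 mm tall, from 50 to 76 mm above the counter (4 to 30 mm above the plate), 72 mm from the window's axis. A flat steel arm 10 mm wide, 0.5 to 4 mm above the plate, joins it to the ring; a pointer at its outer end reaches to 84.5 mm from the axis.
- long_mark (a point): inner end of the scale's one long mark, on the plate's top, 85 mm from the window's axis; the mark is 3 mm wide and runs outward 17 mm. The other ten marks are 6 mm long and thin, one every 10 degrees; outside them runs a black band that grows thinner towards the closed end.
- vial_centre (a point): centre, half-way up, of the vial to be checked: the only vial on the viewer's plate, an upright glass vial with a cap, 26 mm across, 54 mm tall, about 26 g; its centre is 27 mm above the plate. It slides on the plate with a friction of about 0.5 to 0.7 and topples if pushed high up.
- ampoule_centre (a point): centre, half-way up, of a slender glass ampoule, 20 mm across and 80 mm tall, standing on the plate's far right corner; to be left alone.
- vial_b_centre (a point): centre, half-way up, of another vial of the same shape, standing on the counter behind the viewer; to be left alone.
- vial_c_centre (a point): centre, half-way up, of a second such vial behind the viewer; to be left alone.
Not all that is in view belongs to the job. What is shaped like the part that bears vial_centre but green is not meant.

How it is judged (in metres and radians):
At the end, for the whole second after the job is handed in: The lever's pointer is at the long mark (iris joint 1.396 rad, within 0.05 rad, that is about 4 mm at the pointer) and at rest; the vial stands upright on the plate (tilt under 0.08 rad) with its centre within 6 mm of the window's centre, so that its 26 mm base covers the 13 mm opening (value of joint iris between 1.346 and 1.446 rad and velocity of joint iris between -0.05 and 0.05 rad/s and horizontal distance between vial_centre and window below 0.006 m and z of vial_centre in the frame of viewer between 0.069 and 0.077 m and angle between vial_centre's own z axis and vertical below 0.08 rad); the robot touches nothing.
It fails at once if the vial is lifted off the plate (by more than 8 mm) (z of vial_centre in the frame of viewer above 0.081 m).
It fails at once if the vial is tipped by more than 0.35 rad or falls (angle between vial_centre's own z axis and vertical above 0.35 rad).
It fails at once if the vial is gripped or pressed hard (over 12 N by the fingers) (contact force between the fingers and vial above 12 N).
It fails at once if the lever is gripped or forced (over 18 N by the fingers) (contact force between the fingers and iris above 18 N).
It fails at once if the ampoule or a vial behind the viewer is moved by more than 15 mm (distance of any of ampoule_centre, vial_b_centre, vial_c_centre from where it was at the start of the episode above 0.015 m).
It also fails if it takes over 54 s, if anything falls off the work surface, if the arm or the gripper's body presses on something with over 40 N, if the wrist force passes 120 N, or if a joint passes its speed limit or range.

ROBOT

A 6-joint arm with a two-finger parallel gripper is mounted at the origin on a cart in front of the work surface, level with it; the furniture and walls round the work are solid. World frame = base frame: x ahead of the robot, y to its left, z up, the work surface at z = 0. Lengths are in mm, angles in rad, forces in N, time in s.
With the tool pointing down it reaches from about 275 to 825 mm from the base axis. Payload 5.2 kg.
Tool frame: the origin (TCP) lies at the very end of the fingers, on their centre line; the grasp point (between the pads) lies 19 mm behind it; z points along the fingers, y is the line along which they close (so a half turn about z gives the same grasp; the last joint's range is limited). The gripper opens to 93 mm and grips with 3 to 60 N. Pads are 15 mm wide; open, the fingers measure 128 mm over their backs; the gripper's body (75 mm by 188 mm) begins 65 mm behind the grasp point.
Start: joints at [1.118, 0.259, 1.535, -0, 1.348, -0.203], TCP at [135.943, 532.939, 218.653] pointing down, gripper open.
Joint ranges: [-3.14, 3.14], [-0.91, 2.08], [0.19, 2.58], [-1.22, 4.36], [0.22, 2.71], [-3.12, 3.12]. Speed limits (rad/s): [2.57, 2.57, 3.14, 3.14, 3.14, 3.14].

INTERFACE

Orientations are given as [roll, pitch, yaw] about the fixed x, y, z axes, in that order (R = Rz(yaw) Ry(pitch) Rx(roll)).
In Python, from bench import robot gives the robot as it stands. The module is installed in compiled form; this text tells all that it offers. Calls block until the motion is done:
- robot.move_ptp(position, orientation): joint-space move of the TCP to a pose.
- robot.move_linear(position, ori=None, speed=150, f_stop=None): straight line of the TCP; ori=None keeps the orientation; speed is the mean speed in mm/s. With f_stop (N) it stops when the force on the tool has changed by that much, and returns True; else False.
- robot.move_j(angles): joint-space move.
- robot.move_gripper(opening): opening from 0.0 (shut) to 1.0 (fully open); the grip force is fixed at half the most; returns when the fingers have stopped.
- robot.sleep(seconds).
- robot.inverse_kinematics(position, orientation): joint angles nearest the present ones, or None.
- robot.get_image(name): name is "scene" or "top" or "wrist"; returns a dict with "img" (480x640x3 uint8, blue, green, red), "fovy" (degrees; the focal length in pixels is half the picture's height over the tangent of half this angle, whatever the lens; pixels are square), "cx", "cy" (the principal point, pixels), "k1" (the pictures are not rectified: a ray, as slopes to the right and down, at radius r is drawn at 1 + k1 r^2 times it, then the intrinsics apply), "eye" and "orientation" of the camera in the world. Camera axes: x right, y down, z forward; pixel columns grow to the right and rows downward; lengths in mm; the calibration is good to about 2 mm. A picture is of the moment at which its call begins. There is no depth.
A pose or a line that the arm cannot do raises robot.MotionError and nothing moves.
- robot.hand_in(): hands the job in; it is judged then, once.
Readings, each from a call of its own:
- robot.current_t(): time.
- robot.current_qpos(): joint angles.
- robot.current_joint_vel(): joint speeds.
- robot.current_joint_efforts(): joint torques, N m.
- robot.current_tcp_pos(): TCP position.
- robot.current_eef_rot(): TCP orientation.
- robot.current_contact_force(): force on the tool from outside, world axes, zero at the start.
- robot.current_ft_torque(): the same for the moment, N m.
- robot.current_gripper_width(): opening from 0.0 (shut) to 1.0 (fully open).
- robot.current_finger_force(): force on a finger pad.
Only numpy, scipy, OpenCV 4.12 (cv2) and the standard library are available. Lean on these libraries where they do the work, as an engineer would, in place of code of your own. Each camera call takes 0.05 s, during which the arm holds its last target. There are 200 camera calls.

## Working session

There is one attempt and no reset: what is moved stays moved. The work goes in short steps, each a Python script; the robot and the scene stay as the last script left them, time stands still between calls to the robot, and variables do not carry over. Pictures are saved under pics/ and viewed, at most 10 in all, crops included, and the job is handed in when it is done.

```bash
mkdir -p pics; cat > h.py <<'E'
import numpy as np, cv2
from scipy.spatial.transform import Rotation as Ro
from bench import robot
def grab(n,f):
    d=robot.get_image(n); cv2.imwrite('pics/'+f+'.png',d['img'])
    import pickle; pickle.dump(d,open('pics/'+f+'.pkl','wb')); return d
def load(f):
    import pickle; return pickle.load(open('pics/'+f+'.pkl','rb'))
def Rm(d):
    o=np.array(d['orientation'],float)
    return o if o.shape==(3,3) else Ro.from_euler('xyz',o).as_matrix()
def K(d):
    f=240/np.tan(np.radians(d['fovy'])/2); return f
def pix2w(d,u,v,z):
    f=K(d); x=(u-d['cx'])/f; y=(v-d['cy'])/f; a,b=x,y
    for _ in range(30):
        s=1+d['k1']*(a*a+b*b); a,b=x/s,y/s
    r=Rm(d)@np.array([a,b,1]); e=np.array(d['eye'],float)
    return e+r*(z-e[2])/r[2]
def w2pix(d,p):
    c=Rm(d).T@(np.array(p,float)-np.array(d['eye'],float)); a,b=c[0]/c[2],c[1]/c[2]; s=1+d['k1']*(a*a+b*b); f=K(d)
    return np.array([d['cx']+f*a*s,d['cy']+f*b*s])
E
python3 - <<'E'
from h import *
for n in ['scene','top','wrist']:
    d=grab(n,n+'0'); print(n,d['fovy'],d['eye'],d['orientation'],d['k1'],d['cx'],d['cy'])
print(robot.current_t(),robot.current_eef_rot(),robot.current_gripper_width())
E
```

```text
scene 52.322474374478595 [ -21.75234935 -458.71490352  430.5085297 ] [-1.98324766  0.01421889 -0.9478271 ] -0.027007798714772074 320.8931403336062 230.86791898647147
top 46.0774821196637 [398.7123788  -19.63900875 950.16077375] [-2.92207185e+00 -2.37580116e-03 -1.45789285e+00] 0.055956177120023196 317.1983373288086 239.31251129566772
wrist 71.68401128588644 [ 66.78927565 550.69320779 383.2048202 ] [2.88169607e+00 1.74674218e-03 1.32018794e+00] -0.001690307837308856 315.13797784938953 238.26275054476372
0.15 [-3.14023747e+00 -2.57280963e-04  2.89182829e+00] 1.000566280643809
```

View pics/top0.png

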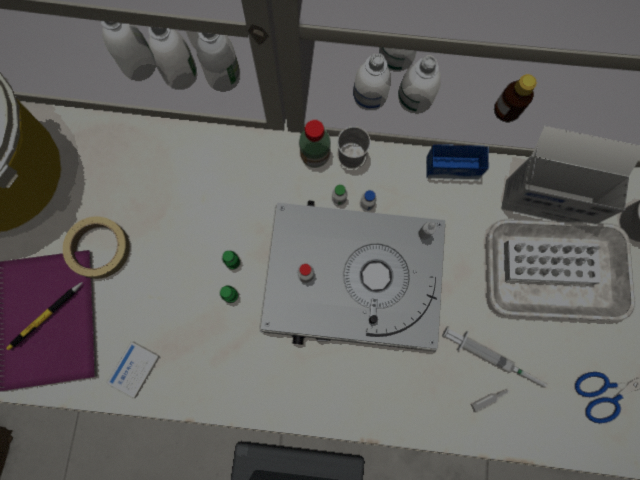

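View pics/scene0.png

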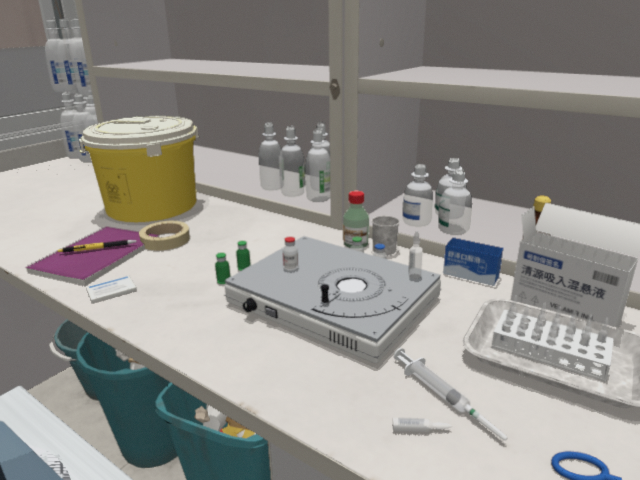

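The top view shows the viewer with its window at about (376,276), the knob at about (373,319), the red-capped vial at about (306,272), the long mark near (433,296) and the ampoule at about (429,230). I'll enlarge this area.

```bash
python3 - <<'E'
from h import *
d=load('top0'); c=d['img'][195:360,250:460]
cv2.imwrite('pics/c1.png',cv2.resize(c,None,fx=3.6,fy=3.6,interpolation=cv2.INTER_CUBIC))
E
```

```text
(no output)
```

View pics/c1.png

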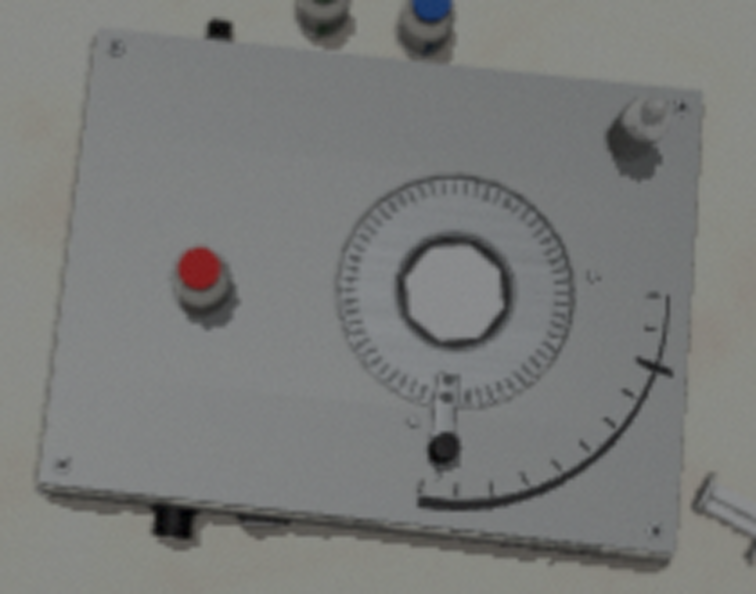

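The enlargement gives the crop positions: ring centre (456,292), corners (95,30), (701,92), (668,553) and (40,487), cap centre (200,269), knob top (443,443), long mark from (638,358) to (673,374). I'll turn these into positions and check them against the given sizes.

```bash
python3 - <<'E'
from h import *
d=load('top0'); P=lambda u,v,z: pix2w(d,250+u/3.6,195+v/3.6,z)
w=P(456,292,46); C=[P(*c,46) for c in [(95,30),(701,92),(668,553),(40,487)]]
print(w,*C)
L=[(105,175),(105,-105),(-105,-105),(-105,175)]
A=np.array(L,float);B=np.array(C)[:,:2]; a=A-A.mean(0);b=B-B.mean(0)
yaw=np.arctan2((a[:,0]*b[:,1]-a[:,1]*b[:,0]).sum(),(a*b).sum()); Rz=np.array([[np.cos(yaw),-np.sin(yaw)],[np.sin(yaw),np.cos(yaw)]])
o=B.mean(0)-Rz@A.mean(0); print('yaw',yaw,'o from corners',o, 'resid',(B-(A@Rz.T+o)).round(1).tolist())
for n,p in dict(vial=P(200,269,100),knob=P(443,443,76),lm=P(638,358,46),amp=P(655,110,126)).items():
    l=Rz.T@(p[:2]-w[:2]); print(n,p,'local',l,np.hypot(*l),'ang',np.degrees(np.arctan2(l[1],l[0]))%360)
print(P(430,3,54),P(322,5,54))
E
```

```text
[ 549.70833944 -101.45964813   46.        ] [652.66988498  75.33888691  46.        ] [ 654.72524541 -204.52305628   46.        ] [ 445.9802555  -203.15869752   46.        ] [442.93865067  72.46394179  46.        ]
yaw 0.007166109740955277 o from corners [549.32932083 -99.9688326 ] resid [[-0.4, -0.4], [-0.4, -0.3], [0.9, 2.6], [-0.1, -1.8]]
vial [538.20127245  12.01114217 100.        ] local [-10.69363435 113.55033697] 114.05276341310595 ang 95.37997832637251
knob [479.24145009 -99.00617354  76.        ] local [-70.4474983    2.95838073] 70.50958823196471 ang 177.59532701674462
lm [ 529.38861627 -184.49624275   46.        ] local [-20.91424569 -82.88885041] 85.4866492226626 ang 255.8388928128836
amp [ 622.18298679 -169.69064222  126.        ] local [ 71.98383985 -68.74859899] 99.53915341622995 ang 316.31691744362655
[680.64767906 -76.8092809   54.        ] [674.09768053 -27.60090559  54.        ]
```

The measurements agree with the given sizes: viewer yaw is about 0, the knob radius is 70.5 mm and the long mark is at 85.5 mm and 255.8°. I'll push the lever first with closed fingers, stop short of the mark and look.

```bash
cat >> h.py <<'E'
W=np.array([549.7,-101.2]); YAW=0.005
def lever_pose(th,back,z,r=72):
    a=th+YAW; u=np.array([np.cos(a),np.sin(a)]); t=np.array([-u[1],u[0]])
    p=W+r*u-back*t
    return [p[0],p[1],z],[np.pi,0,a-np.pi/2]   # tool x against the motion
E
python3 - <<'E'
from h import *
R=np.radians
robot.move_ptp(*lever_pose(R(176),40,190))
robot.move_gripper(0.0)
p,o=lever_pose(R(176),40,57); print(robot.move_linear(p,o,speed=120,f_stop=15))
for th in np.arange(176,250.1,6.0)if True else []:
    p,o=lever_pose(R(min(th,249)),14,57)
    s=robot.move_linear(p,o,speed=50,f_stop=10)
    if s: print('stop',th,robot.current_contact_force()); break
print(robot.current_contact_force(),robot.current_tcp_pos(),robot.current_t())
d=grab('top','top1'); cv2.imwrite('pics/c2.png',cv2.resize(d['img'][195:360,250:460],None,fx=3.6,fy=3.6,interpolation=cv2.INTER_CUBIC))
d=grab('wrist','w1')
E
```

```text
False
[-0.33822675  0.16491766 -0.91783181] [ 509.95847245 -162.77400208   56.97954869] 9.55
```

View pics/w1.png

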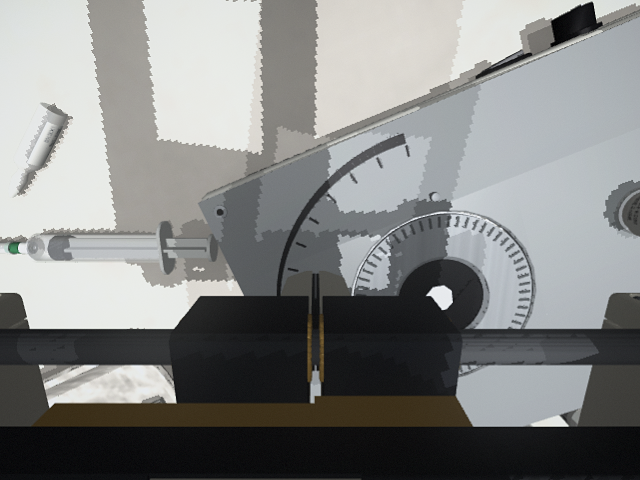

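The wrist view shows that the lever has moved, with the iris nearly closed at about (441,298), but the fingers hide the pointer. I'll back off and look from clear of it.

```bash
python3 - <<'E'
from h import *
R=np.radians
p,o=lever_pose(R(249),30,57); robot.move_linear(p,o,speed=80)
p[2]=190; robot.move_linear(p,o,speed=200)
robot.move_ptp([W[0]-10,W[1]-135,190],[np.pi,0,R(95)])
d=grab('wrist','w2'); print(robot.current_t(), d['eye'])
print(w2pix(d,[*W,46]))
E
```

```text
11.8333 [ 532.90375269 -164.78601278  354.25249281]
[341.87037497  75.12586568]
```

View pics/w2.png

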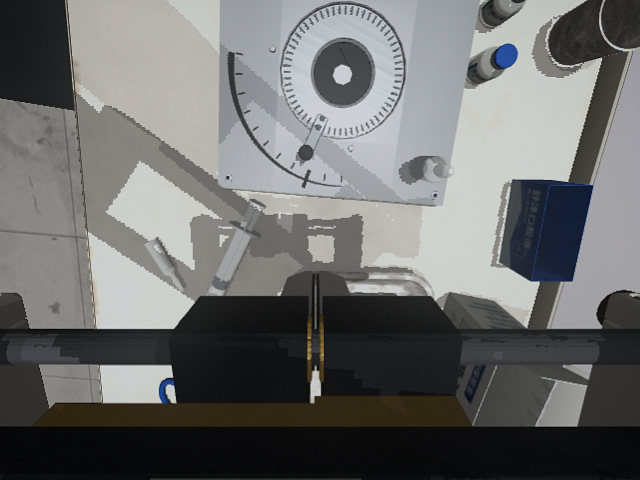

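The window at about (342,73) falls close to the predicted (342,75). The lever knob is at about (306,153), short of the long mark at about (307,178). I'll enlarge that area.

```bash
python3 - <<'E'
from h import *
d=load('w2'); c=d['img'][0:200,215:455]
cv2.imwrite('pics/c3.png',cv2.resize(c,None,fx=3,fy=3,interpolation=cv2.INTER_CUBIC))
E
```

```text
(no output)
```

View pics/c3.png

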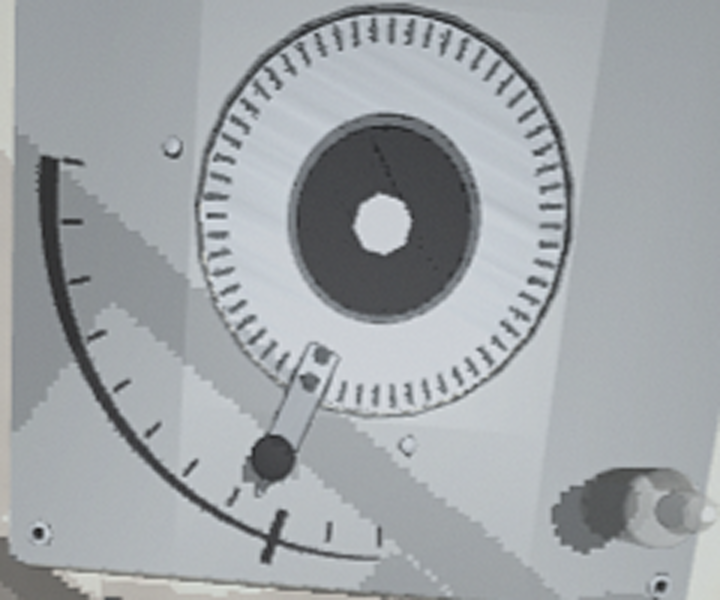

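```bash
python3 - <<'E'
from h import *
d=load('w2'); P=lambda u,v,z: pix2w(d,215+u/3,v/3,z)[:2]
w=P(384.5,216,46); print('w',w)
ring=np.mean([P(197,210,46),P(573,210,46)],0),np.mean([P(385,5,46),P(385,417,46)],0); print(ring)
for n,p in dict(s1=P(322,355,50),s2=P(310,381,50),tip=P(262,490,48),knob=P(272,456,76),lm=P(282,513,46),lmo=P(266,560,46),
  m0=P(72,162,46),m10=P(380,537,46)).items():
    l=p-w; print(n,p,np.hypot(*l),np.degrees(np.arctan2(l[1],l[0]))%360)
E
```

```text
w [550.53180196 -98.68937337]
(array([550.49480522, -97.13086142]), array([550.81098116, -99.91983551]))
s1 [ 536.35862809 -137.54520418] 41.36005857110741 249.95989566646432
s2 [ 533.5563523  -144.94466591] 49.27187817361421 249.847128138203
tip [ 522.02565508 -177.02922292] 83.36505524670987 250.00466716371568
knob [ 525.01157329 -166.72852769] 72.66779611121522 249.4398605373397
lm [ 528.53712538 -183.37336427] 87.49368041219199 255.44046291974024
lmo [ 524.81932329 -197.93849704] 102.5257046230095 255.47570174362372
m0 [462.12295106 -92.61960865] 88.61696768184892 176.07248573656153
m10 [ 558.95602043 -187.91312218] 89.62056018683222 275.39369314582075
```

The lever stands at about 249.9° and the mark at about 255.4°, so it needs another 5.5°. I'll finish the lever, then push the vial with the fingers slightly open as a cradle, stopping about 10 mm short.

```bash
cat >> h.py <<'E'
WV=np.array([550.3,-99.9])
def view(f,box):
    robot.move_ptp([WV[0]-10,WV[1]-110,190],[np.pi,0,np.radians(95)])
    d=grab('wrist',f); x,y,X,Y=box
    cv2.imwrite('pics/'+f+'c.png',cv2.resize(d['img'][y:Y,x:X],None,fx=3,fy=3,interpolation=cv2.INTER_CUBIC))
    return d
E
python3 - <<'E'
from h import *
R=np.radians
p,o=lever_pose(R(248),30,190); robot.move_ptp(p,o)
p[2]=57; robot.move_linear(p,o,speed=120,f_stop=15)
for th in (248,254.4):
    p,o=lever_pose(R(th),14,57); print(robot.move_linear(p,o,speed=30,f_stop=10))
p,o=lever_pose(R(254.4),35,57); robot.move_linear(p,o,speed=80)
p[2]=190; robot.move_linear(p,o,speed=200)
v=np.array([538.2,12.0]); k=(WV-v)/np.linalg.norm(WV-v); o=[np.pi,0,np.arctan2(-k[1],-k[0])]
q=v-45*k
robot.move_ptp([*q,190],o); robot.move_gripper(18/93); print(robot.current_gripper_width())
print(robot.move_linear([*q,51],o,speed=120,f_stop=15))
e=WV-28*k
print(robot.move_linear([*e,51],o,speed=28,f_stop=6), robot.current_contact_force(),robot.current_tcp_pos())
b=e-25*k; robot.move_linear([*b,51],o,speed=80); robot.move_linear([*b,190],o,speed=200)
view('w3',(215,0,455,200)); print(robot.current_t())
E
```

```text
False
False
0.19323384399236485
False
False [-0.59788608  0.15080017 -0.10969026] [547.26920784 -72.03765808  50.98764831]
26.4917
```

View pics/w3.png

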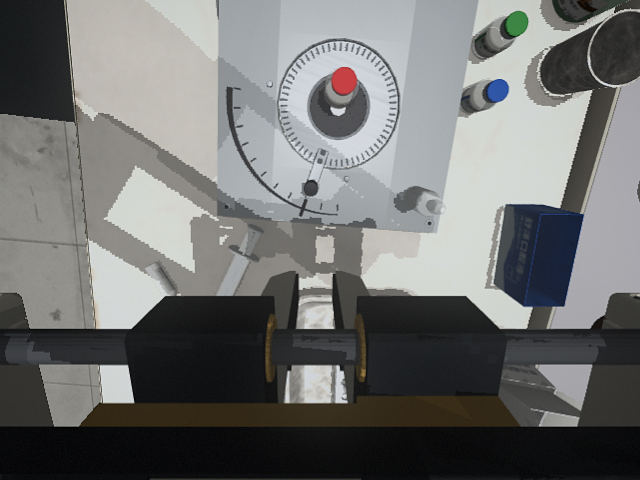

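The vial stands upright with its cap at about (343,81), and the window centre is at about (338,106). The knob and pointer line up with the mark, at about (311,188) and (304,208). I'll view the crop to measure.

View pics/w3c.png

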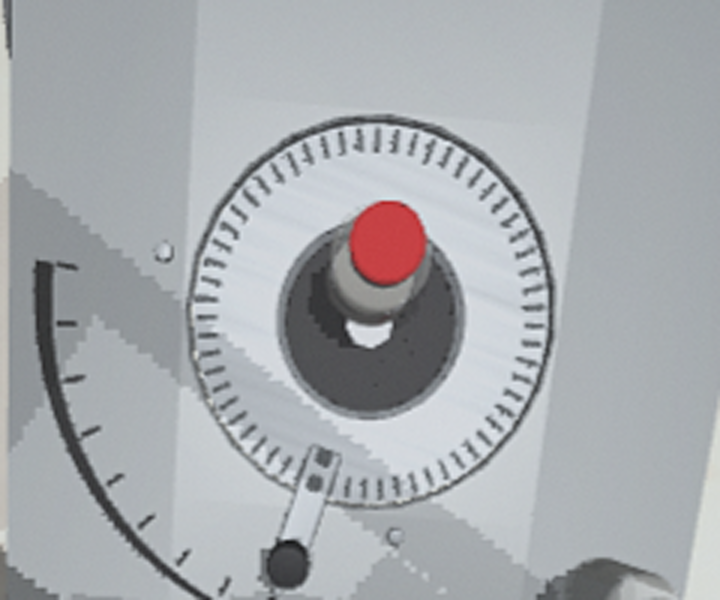

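```bash
python3 - <<'E'
from h import *
from scipy.optimize import least_squares
d=load('w3'); a=np.linspace(0,2*np.pi,721)
def ext(c,r,z=46):
    p=np.array([w2pix(d,[c[0]+r*np.cos(t),c[1]+r*np.sin(t),z]) for t in a]); p=(p-[215,0])*3
    return np.array([p[:,0].min(),p[:,0].max(),p[:,1].min(),p[:,1].max()])
s=least_squares(lambda c:np.r_[ext(c,52)-[188,553,115,508],(ext(c,25.5)-[278,464,0,417])[[0,1,3]]],[550,-100]); w=s.x; print('w',w,s.fun.round(1))
c=least_squares(lambda c:ext(c,10,100)[[0,1]].sum()-2*388+0*c[0],[550,-90])
P=lambda u,v,z: pix2w(d,215+u/3,v/3,z)[:2]
cap=P(388,243,100); print('cap',cap,cap-w)
f=least_squares(lambda c:[ext(c,13)[3]-325,(ext(c,13,50)[:2]).mean()-372],[550,-90]); print('base fit',f.x,f.x-w)
Q=lambda u,v,z: pix2w(d,u,v,z)[:2]
for n,p in dict(s1=P(324,458,50),s2=P(315,483,50),knob=P(288,564,76),mark=Q(304,208,46)).items():
    l=p-w; print(n,np.hypot(*l),np.degrees(np.arctan2(l[1],l[0]))%360)
cv2.imwrite('pics/w3d.png',cv2.resize(d['img'][140:230,260:380],None,fx=6,fy=6,interpolation=cv2.INTER_CUBIC))
E
```

```text
w [550.46584508 -99.84904279] [ 3.2 -2.5  5.8 -3.5  4.7 -5.3 -3.8]
cap [549.80198823 -89.05261455] [-0.66385685 10.79642824]
base fit [549.3362729  -87.88642763] [-1.12957218 11.96261516]
s1 40.594988895143125 255.66796570870713
s2 48.26488612297365 255.53292838452205
knob 70.80346544214383 255.2915229740535
mark 93.77334129743728 255.73485055543068
```

View pics/w3d.png

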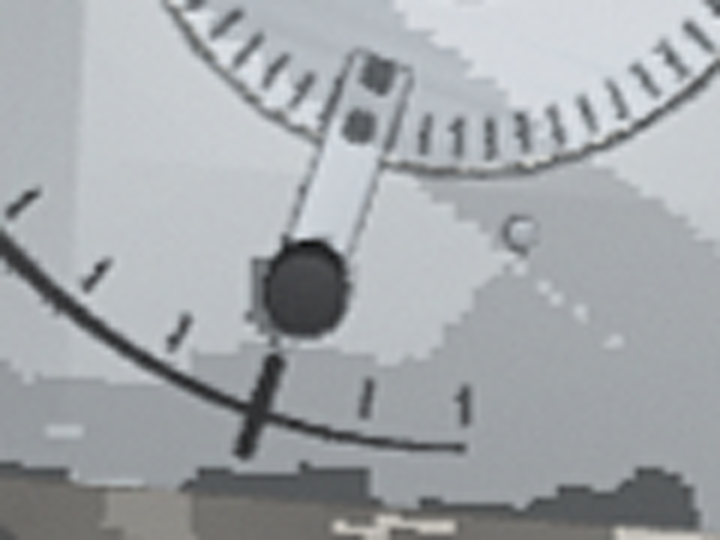

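The pointer sits on the long mark. The vial is 11.3 mm short, so I'll push it the rest of the way.

```bash
python3 - <<'E'
from h import *
w=np.array([550.4,-99.8]); v=np.array([549.6,-88.5]); k=(w-v)/np.linalg.norm(w-v); o=[np.pi,0,np.arctan2(-k[1],-k[0])]
q=v-42*k
robot.move_ptp([*q,190],o); print(robot.move_linear([*q,51],o,speed=120,f_stop=15))
e=w-16.5*k
print(robot.move_linear([*e,51],o,speed=20,f_stop=6),robot.current_tcp_pos())
b=e-25*k; robot.move_linear([*b,51],o,speed=80); robot.move_linear([*b,190],o,speed=200)
view('w4',(215,0,455,200)); print(robot.current_t())
E
```

```text
False
False [549.21902973 -83.27712226  50.98975429]
32.4917
```

View pics/w4c.png

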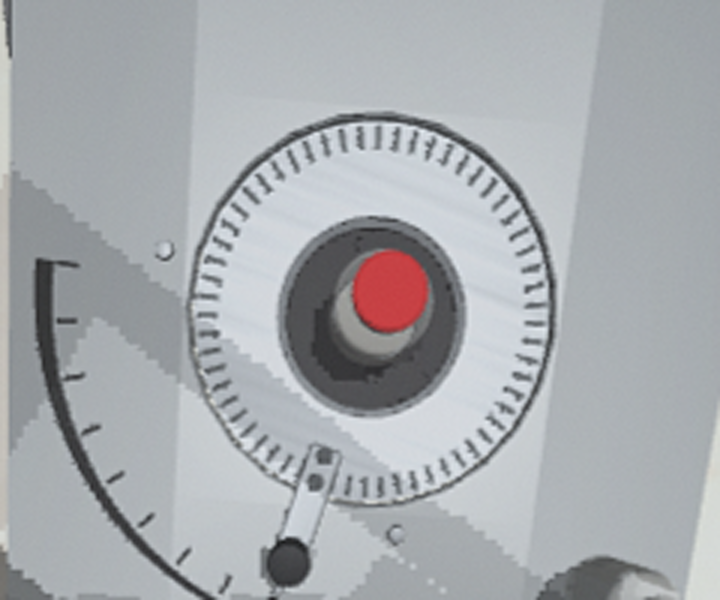

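The vial is upright. Its base front edge is at crop row 368, so its centre is at about (374,316), and the glass centre is at (372,316): they agree within about 1 mm. The lever has not moved, so I'm handing in.

```bash
python3 -c "
from bench import robot
print(robot.hand_in())"
```

```text
the job is handed in; nothing more can be done
None
```

I handed the job in at about 32.5 s: in the last pictures the lever pointer was on the long mark (within about 0.5°) and the vial stood upright over the middle of the window (within about 1 mm); the hand-in call returned no verdict.

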